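# Set a bench gas turret into its corner and hold it

## Robot

A 6-joint arm with a two-finger parallel gripper is mounted at the origin on the work surface. World frame = base frame: x ahead of the robot, y to its left, z up, the work surface at z = 0. Lengths are in mm, angles in degrees, forces in N, time in s.
With the tool pointing down it reaches from about 350 to 850 mm from the base axis. Payload 8.1 kg.
Tool frame: the origin (TCP) lies at the very end of the fingers, on their centre line; the grasp point (between the pads) lies 19 mm behind it (pinch_z is the z of the grasp point in the tool frame, in mm); z points along the fingers, y is the direction in which the jaws open and shut (so a half turn about z gives the same grasp; the last joint's range is limited). The gripper opens to 85 mm and grips with 20 to 120 N. Pads are 22 mm wide; open, the fingers measure 114 mm over their backs; the gripper's body (76 mm by 85 mm) begins 54 mm behind the grasp point. The pads swing forward as they close: fully open they stand 13 mm farther back than shut.
Start: joints at [68.216, 7.471, 85.268, -0, 87.261, -4.893], TCP at [174.307, 574.127, 231.292] pointing down, gripper open.
Joint ranges: [-169.43, 169.43], [-51.17, 129.36], [1.28, 143.12], [-76.62, 256.62], [0, 156.53], [-152.29, 152.29]. Speed limits (degrees/s): [136.94, 136.94, 159.86, 180, 180, 180].

## Interface

Orientations are given as [roll, pitch, yaw] about the fixed x, y, z axes, in that order (R = Rz(yaw) Ry(pitch) Rx(roll)).
In Python, from bench import * gives the robot as it stands.
- The arm moves only by the shell command python3 -m creep 'ROWS' [FORCE]. ROWS is a JSON object of lists of equal length, an entry for each row: "translation": the shift along the tool's x, y, z in mm, a list of three; "rotation": the turn, a rotation vector about the tool's x, y, z in rad, a list of three; "claw": the finger opening in mm, from 0 to 85.4. In form: {"translation": [[dx, dy, dz], ...], "rotation": [[ax, ay, az], ...], "claw": [claw, ...]}. A call has 1 to 10 rows; each row shifts and turns the commanded pose from where the row before left it, along the tool's axes as they then stand; what a row does not reach is not made up. A row lasts 1/10 s, in which the tool goes at most 50 mm and 8.59 degrees, less where a joint would pass 70% of its speed; a pose out of reach is approached as far as the arm can. A call is refused whole if a number of a shift passes 50 or a number of a turn 0.15, either way. A call with a gripper value outside its range is refused whole. The fingers move at their own pace and stop on an object; FORCE is the grip in N (left out, the last holds). Time passes only in rows, so rows that do not move let the fingers close. It gives the time, the measured TCP pose, the force and the opening at its end, in the units of the state.
- sense(): the state, without advancing time (a new reading comes with each control period).
- snapshot(name): name is "scene" or "top" or "wrist"; returns a dict with "frame" (420x560x3 uint8, red, green, blue), "intrinsics" (3x3 intrinsics, pixels), "extrinsics" (4x4, takes a point from camera to world coordinates). Camera axes: x right, y up, looking along -z (the intrinsics and any distortion apply to the point x, -y, -z); pixel columns grow to the right and rows downward; lengths in mm; the calibration is good to about 2 mm. A picture is of the moment at which its call begins. There is no depth.
- hand_in(): hands the job in, once; it reports no verdict.
The state is a dict: "time": time; "joint_pos": joint angles; "qd": joint speeds; "joint_efforts": joint torques, N m; "tool_pos": TCP position; "tcp_rot": TCP orientation; "ft_force": force on the tool from outside, world axes, zero at the start; "wrist_torque": the same for the moment, N m; "finger_gap": finger opening in mm.
Only numpy, scipy, OpenCV 4.12 (cv2) and the standard library are available. Lean on these libraries where they do the work, as an engineer would, in place of code of your own. Each camera call takes 0.05 s, during which the arm holds its last target.

## Task

In this new laboratory, first slide the white socket box along the low grey upstand until it butts against the upstand's short return with no gap, while the gas turret is still away from it. Then stand the gas turret on the bench beside it, spout pointing away from the long upstand, and press it into the corner so that it bears at once on the long upstand and on the socket box. Finish while still holding it pressed against both (several newtons each way, for the adhesive to take; do not let go), and leave the other things on the bench where they are.

Things in the scene. Friction and masses are not known exactly. Their poses are not given: they have to be found in the camera images.
- upstand: Fixed L-shaped kerb of grey laminate, 40 mm high, 18 mm thick. Origin: inside corner of the L at bench level. The long upstand's inner face is the plane x = 0, running 260 mm from the origin along -y; the short return's inner face is the plane y = 0, running 120 mm along -x. The work goes at x < 0, y < 0. At yaw 0 the long upstand is on the far side from the robot, the return on the left.
- socket_box: White plastic twin socket box, two grey socket faces on top, 90 (x) by 100 (y) by 45 mm high, 0.35 to 0.7 kg, loose, 3 to 6 mm off the long upstand, 20 to 45 mm short of the return. Origin: centre of underside; axes parallel to the upstand's. Too wide to grasp: push the end facing away from the return. Home: its y in the upstand's frame is -50 mm.
- turret: Grey gas turret, 0.5 to 0.8 kg, loose: base 90 (x) by 80 (y) by 40 mm high; centred on it a column 44 (x) by 40 (y) from 40 to 95 mm height, grippable across y; a round black cap up to 105 mm. Steel spout from the column towards -x, 11 mm thick. Origin: centre of underside, z up. In place its axes match the upstand's and its origin is at (-45, -140, 0) mm in that frame.
- turret_spout (a point): mouth of the turret's spout, at (-62, 0, 66) mm in the turret's frame; in place it points away from the long upstand (to -x of the upstand's frame). The turret's smooth base has a friction of about 0.35 on the bench, upstand and box, so leaning on one of them takes up part of a push towards another
- jar: bystander: clear jar with white cap, 56 mm across, 85 mm high; origin at its underside's centre
- tape_roll: bystander: cardboard roll, ring 90 mm across, 24 mm high, lying flat; origin at its underside's centre
- screwdriver: bystander: screwdriver lying on the bench along its own x, about 200 mm long, 30 mm thick; origin near its middle at bench level
- wash_bottle: bystander: clear plastic bottle, 64 mm across, 170 mm high; origin at its underside's centre
- offcut: bystander: flat grey laminate offcut 70 x 50 x 18 mm; origin at its underside's centre
- cup: bystander: paper cup 72 mm across, 80 mm high; origin at its underside's centre
- plug: bystander: black round plug 42 mm across, 50 mm high; origin at its underside's centre
Mind the look-alikes: they are no part of the job. Of the things like the socket_box, leave any that is pink or yellow; of the rest the larger one is meant.

How it is judged (in metres and radians):
On the way, in this order (a step that is already met when the one before it is completed fails the run):
1. the socket box butts against the return (gap under 3 mm), still along the long upstand, with the turret still over 30 mm clear of it (y of socket_box in the frame of upstand above -0.053 m and x of socket_box in the frame of upstand above -0.057 m and angle between the y axis of socket_box and the y axis of upstand, either way round below 0.05 rad and horizontal distance between turret and socket_box above 0.12 m), for 0.2 s.
2. the turret stands in the corner, pressed with over 2 N against the long upstand and over 2 N against the socket box (y of socket_box in the frame of upstand above -0.053 m and x of socket_box in the frame of upstand above -0.057 m and angle between the y axis of socket_box and the y axis of upstand, either way round below 0.05 rad and contact force between turret and socket_box above 2 N and contact force between turret and upstand above 2 N and x of turret in the frame of upstand above -0.048 m and y of turret in the frame of upstand above -0.146 m and angle between the y axis of turret and the y axis of upstand, either way round below 0.04 rad and x of turret_spout in the frame of upstand below -0.08 m and height (world z) of turret below 0.004 m and angle between turret's own z axis and vertical below 0.05 rad), for 0.4 s.
At the end, for the whole second after the job is handed in: Still pressed by the robot: turret over 2 N on the long upstand and over 2 N on the socket box, on the bench, upright within 3 deg, square within 2 deg, within 3 mm of the upstand, spout away from it; box within 3 mm of the return and 12 mm of the upstand, square within 3 deg (all of step 2 and (contact force between turret and the fingers above 1 N or contact force between turret and the arm above 1 N) and linear speed of turret below 0.01 m/s); the arm keeps its last pose, push and grip.
It fails at once if a bystander is moved by more than 30 mm (distance of any of jar, tape_roll, screwdriver, wash_bottle, offcut, cup, plug from where it was at the start of the episode above 0.03 m).
It also fails if it takes over 72 s, if anything falls off the work surface, if the arm or the gripper's body presses on something with over 40 N, if the wrist force passes 120 N, or if a joint passes its speed limit or range.

## Working session

There is one attempt and no reset: what is moved stays moved. The work goes in short steps, Python scripts to look and compute and a shell command to move; the robot and the scene stay as the last step left them, time stands still between calls to the robot, and variables do not carry over. Pictures are saved under pics/ and viewed, and the job is handed in when it is done.

```bash
mkdir -p pics; ls
python3 - <<'E'
from bench import *
import cv2,json
for n in ["scene","top","wrist"]:
    s=snapshot(n); cv2.imwrite(f"pics/{n}0.png",s["frame"][:,:,::-1].copy())
    print(n,s["intrinsics"],s["extrinsics"],[k for k in s])
print(sense())
E
```

```text
pics
scene [[480.20091406   0.         287.10472212]
 [  0.         480.20091406 208.74384866]
 [  0.           0.           1.        ]] [[ 5.18396417e-01 -5.89257636e-01  6.19710088e-01  1.40106001e+03]
 [ 8.54974563e-01  3.42873076e-01 -3.89174191e-01 -5.22730545e+02]
 [ 1.68419600e-02  7.31582867e-01  6.81544464e-01  1.00380134e+03]
 [ 0.00000000e+00  0.00000000e+00  0.00000000e+00  1.00000000e+00]] ['frame', 'intrinsics', 'extrinsics']
top [[473.7723972    0.         282.05958023]
 [  0.         473.7723972  208.24750444]
 [  0.           0.           1.        ]] [[-8.49735540e-03  9.82427206e-01 -1.86452618e-01  3.35458829e+02]
 [-9.99917658e-01 -6.55485185e-03  1.10322448e-02  8.00617976e+00]
 [ 9.61620813e-03  1.86531011e-01  9.82402011e-01  1.19624290e+03]
 [ 0.00000000e+00  0.00000000e+00  0.00000000e+00  1.00000000e+00]] ['frame', 'intrinsics', 'extrinsics']
wrist [[326.44543873   0.         280.31675866]
 [  0.         326.44543873 210.90425349]
 [  0.           0.           1.        ]] [[ 2.90369399e-01 -9.12989589e-01 -2.86593131e-01  1.00415126e+02]
 [ 9.56912649e-01
[... 194 characters left out ...]
 'intrinsics', 'extrinsics']
{'time': 0.15, 'joint_pos': array([ 6.82156885e+01,  7.50580664e+00,  8.53152592e+01,  8.29772226e-04,
        8.72617247e+01, -4.89243137e+00]), 'qd': array([ 0.13255012, -0.17983388, -0.30167327, -0.01097473,  0.02262524,
       -0.1410083 ]), 'joint_efforts': array([ 7.57798098e-04, -5.70059967e+01, -5.01161385e+01, -2.41730813e-04,
        9.60102218e-03,  4.72335302e-06]), 'tool_pos': array([174.14901908, 573.7269757 , 230.4757621 ]), 'tcp_rot': array([-1.79917582e+02, -7.88655608e-03,  1.63108074e+02]), 'ft_force': array([-0.28302664, -1.24141355,  0.76373614]), 'wrist_torque': array([-0.00400776,  0.03643072,  0.08434313]), 'finger_gap': 85.00471489407595}
```

View pics/top0.png

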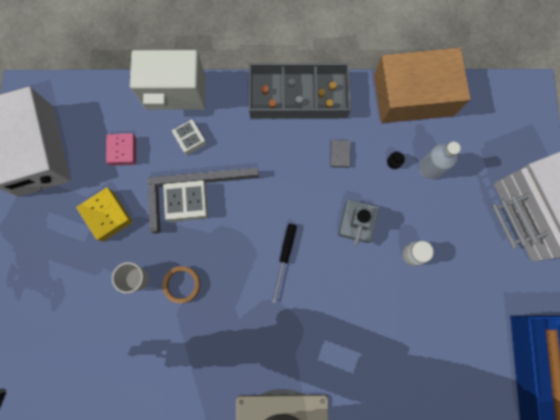

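View pics/scene0.png

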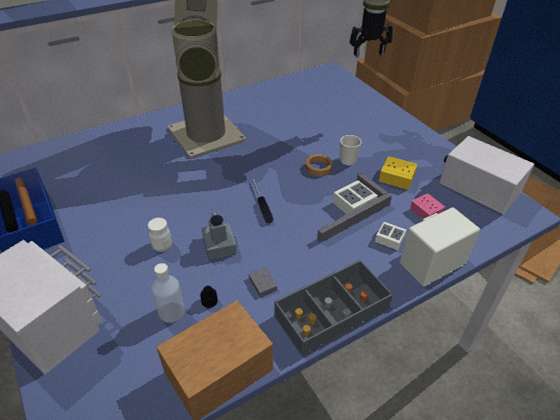

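```bash
cat > h.py <<'E'
from bench import *
import cv2,numpy as np
def ray(s,u,v):
    K=s["intrinsics"];E=s["extrinsics"]
    d=np.array([(u-K[0,2])/K[0,0],-(v-K[1,2])/K[1,1],-1.])
    return E[:3,3],E[:3,:3]@d
def cast(s,u,v,z):
    o,d=ray(s,u,v); return (o+d*(z-o[2])/d[2])[:2]
def proj(s,P):
    K=s["intrinsics"];E=s["extrinsics"]
    p=E[:3,:3].T@(np.array(P,float)-E[:3,3]); 
    return np.array([K[0,2]+K[0,0]*p[0]/-p[2],K[1,2]-K[1,1]*p[1]/-p[2]])
def crop(s,u0,u1,v0,v1,name,k):
    im=s["frame"][v0:v1,u0:u1,::-1]
    cv2.imwrite("pics/"+name,cv2.resize(im,None,fx=k,fy=k,interpolation=cv2.INTER_CUBIC))
E
python3 - <<'E'
from h import *
s=snapshot("top"); np.save("top0.npy",s,allow_pickle=True)
crop(s,90,270,110,240,"c1.png",4.4)
crop(s,320,400,180,260,"c2.png",7)
E
```

```text
(no output)
```

View pics/c1.png

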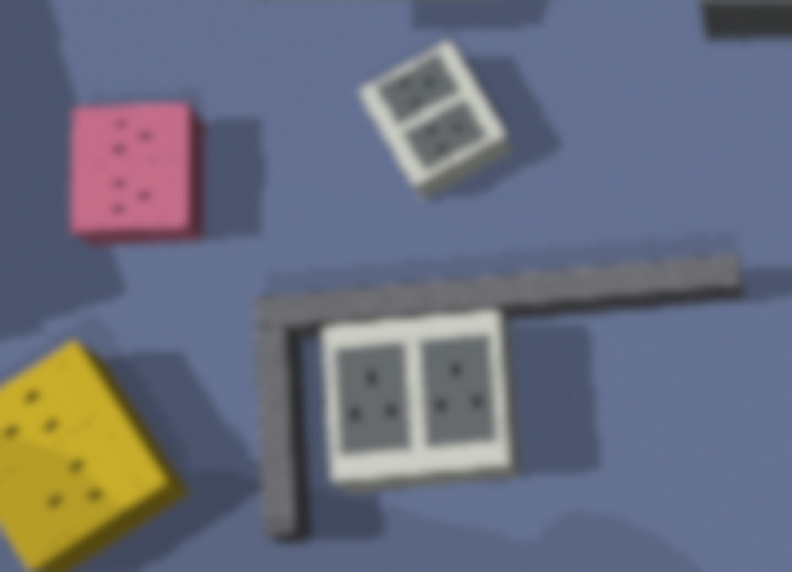

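View pics/c2.png

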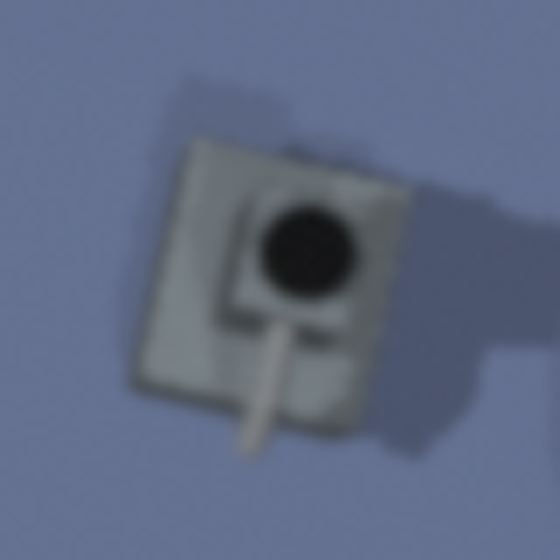

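Run:
```python
from h import *
s=np.load("top0.npy",allow_pickle=True).item()
def c1(p,z): return cast(s,90+p[0]/4.4-.5+.5/4.4,110+p[1]/4.4-.5+.5/4.4,z)
def c2(p,z): return cast(s,320+p[0]/7-.5,180+p[1]/7-.5,z)
ang=lambda a,b:np.degrees(np.arctan2(*(b-a)[::-1]))
o=[c1(p,40) for p in [(258,300),(738,255),(740,287),(272,540),(297,538),(292,323)]]
for q in o: print("up",q)
print("yaw", ang(o[1],o[0])-90, np.linalg.norm(o[1]-o[0]), ang(o[3],o[0]), np.linalg.norm(o[3]-o[0]))
b=[c1(p,45) for p in [(322,325),(500,309),(513,470),(332,485)]]
print("box",np.round(b,1),np.mean(b,0),ang(b[1],b[0])-90,ang(b[2],b[3])-90,[np.linalg.norm(b[i]-b[i-1]) for i in range(4)])
t=[c2(p,40) for p in [(195,140),(412,185),(350,432),(140,378)]]
print("tur",np.round(t,1),np.mean(t,0),ang(t[1],t[0])-90,ang(t[2],t[3])-90,ang(t[3],t[0]),ang(t[2],t[1]),[np.linalg.norm(t[i]-t[i-1]) for i in range(4)])
print("cap",c2((308,252),105),"spout",c2((250,452),66))
for n,(u,v,z) in dict(driver1=(290,226,15),driver2=(277,300,8),offcut=(340,153,18),jar=(423,251,85),tape=(181,285,24),cup=(127,275,80),plug=(396,160,50)).items(): print(n,cast(s,u,v,z))
```

```text
up [634.87638339 329.94995193]
up [659.83004741  56.52713384]
up [640.88434418  55.36046098]
up [496.86693913 316.08917912]
up [497.89233748 302.22744613]
up [621.27423676 310.06815855]
yaw 5.21459719713836 274.5591426207517 5.7351844104130985 138.7037408558507
box [[618.8 291.8]
 [627.5 191.3]
 [534.7 182. ]
 [526.9 282.7]] [576.96173009 236.93633546] 4.962201116442998 4.432518886497931 [np.float64(92.32683122851272), np.float64(100.8212422222411), np.float64(93.26274804705271), np.float64(101.00202728910236)]
tur [[ 576.  -168.2]
 [ 559.2 -245. ]
 [ 471.1 -219.1]
 [ 490.7 -145.9]] [ 524.23985072 -194.51640697] -12.38354480126742 -15.008698127689229 -14.64038050120249 -16.379654010621255 [np.float64(88.23281215685248), np.float64(78.61184892820266), np.float64(91.85782750002792), np.float64(75.76442619186516)]
cap [ 524.01021215 -194.81533647] spout [ 461.37889785 -179.34070094]
driver1 [513.97503049 -24.88567529]
driver2 [331.12280841   9.07430846]
offcut [ 703.83219258 -156.64825239]
jar [ 441.71454562 -335.39275725]
tape [369.08839664 242.90073551]
cup [391.51630757 357.88490161]
plug [ 674.71411151 -292.75020537]
```

The socket-box candidates in the top view are:
- large white at (185,200), inside the L
- small white at (188,136)
- pink at (120,148)
- yellow at (103,214)

The large white one is the one meant: it isn't pink or yellow, it's the larger of the two whites, and it measures about 92x101 mm. The enlarged crop confirms this. The turret is at (358,220) with its spout already roughly towards -x.

I'll turn the tool first and set the claw to 40 mm to make a two-point pusher.

```bash
python3 -m creep '{"translation":[[0,0,0],[0,0,0],[0,0,0],[0,0,0],[0,0,0],[0,0,0],[0,0,0],[0,0,0]],"rotation":[[0,0,0.148],[0,0,0.148],[0,0,0.148],[0,0,0.148],[0,0,0.148],[0,0,0.148],[0,0,0.148],[0,0,0.148]],"claw":[40,40,40,40,40,40,40,40]}' 40
python3 -m creep '{"translation":[[-37,31,0],[-37,31,0],[-37,31,0],[-37,31,0],[-37,31,0],[-37,31,0],[-37,31,0],[-37,31,0],[-37,31,0],[-37,31,0]],"rotation":[[0,0,0],[0,0,0],[0,0,0],[0,0,0],[0,0,0],[0,0,0],[0,0,0],[0,0,0],[0,0,0],[0,0,0]],"claw":[40,40,40,40,40,40,40,40,40,40]}'
```

```text
time: 1.0
tool_pos: [174.3, 574.0, 231.0]
tcp_rot: [-180.0, 0.0, 94.9]
ft_force: [-0.7, 0.1, 0.7]
finger_gap: 40.1
time: 2.0
tool_pos: [518.1, 232.5, 231.3]
tcp_rot: [180.0, -0.0, 95.3]
ft_force: [0.0, 1.7, 0.4]
finger_gap: 40.1
```

```bash
python3 -m creep '{"translation":[[-38,30,0],[-38,30,0],[0,0,0],[0,0,0]],"rotation":[[0,0,0],[0,0,0],[0,0,0],[0,0,0]],"claw":[40,40,40,40]}'
python3 - <<'E'
from h import *
s=snapshot("wrist");cv2.imwrite("pics/w1.png",s["frame"][:,:,::-1].copy());np.save("w1.npy",s,allow_pickle=True)
print(sense())
E
```

```text
time: 2.4
tool_pos: [584.0, 162.8, 230.6]
tcp_rot: [-179.9, -0.0, 95.1]
ft_force: [-0.4, 0.9, 0.0]
finger_gap: 40.1
{'time': 2.45, 'joint_pos': array([1.08319662e+01, 8.46925708e+00, 8.42276709e+01, 2.53130885e-02,
       8.73650839e+01, 5.60774730e+00]), 'qd': array([ 1.69647325, -0.89072355,  0.63813953,  0.04936587,  0.04298762,
        0.15521382]), 'joint_efforts': array([-1.64494660e+00, -5.72704053e+01, -5.04612637e+01, -1.78692257e-01,
       -7.02350121e-02, -5.44325926e-02]), 'tool_pos': array([583.44296618, 163.92781099, 230.80438237]), 'tcp_rot': array([-1.79935814e+02, -1.91043735e-02,  9.52230308e+01]), 'ft_force': array([ 0.58029469, -0.71286368, -0.03018571]), 'wrist_torque': array([ 0.05847708, -0.02208956, -0.02160102]), 'finger_gap': 39.99086778612842}
```

View pics/w1.png

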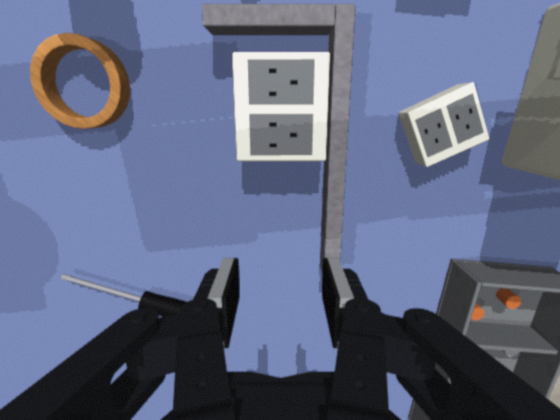

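Run:
```python
from h import *
s=np.load("w1.npy",allow_pickle=True).item()
crop(s,195,365,0,180,"w1c.png",3.3)
```

```text
(no output)
```

View pics/w1c.png

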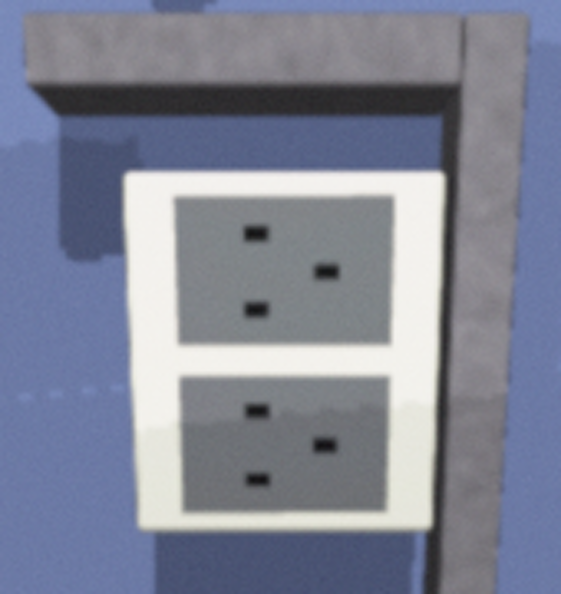

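Run:
```python
from h import *
s=np.load("w1.npy",allow_pickle=True).item()
def c(p,z): return cast(s,195+p[0]/3.3-.35,p[1]/3.3-.35,z)
ang=lambda a,b:np.degrees(np.arctan2(*(b-a)[::-1]))
O=c((461,84),40); L=c((441,594),40); Rr=c((28,82),40)
print("O",O,"yaw",ang(L,O)-90,ang(Rr,O), np.linalg.norm(O-Rr))
b=np.array([c(p,45) for p in [(124,172),(445,172),(432,530),(139,528)]])
print(np.round(b,1),b.mean(0),ang(b[2],b[1])-90,ang(b[3],b[0])-90,ang(b[0],b[1]))
t=np.radians(5);R=np.array([[np.cos(t),-np.sin(t)],[np.sin(t),np.cos(t)]])
print("box in up",(b-O)@R,(b.mean(0)-O)@R)
print("tcp in up",(sense()["tool_pos"][:2]-O)@R)
```

```text
O [619.02920054 314.98970398] yaw 5.451824084670747 4.895328853561455 119.11189518429917
[[528.4 284. ]
 [617.  292. ]
 [626.4 193.3]
 [537.5 185.9]] [577.30974325 238.77724234] 5.434762754412887 5.262648051182666 5.132423823978519
box in up [[ -92.97182188  -22.97462694]
 [  -4.03622462  -22.7690758 ]
 [  -3.28403368 -121.89564212]
 [ -92.52014325 -121.50609484]] [-48.20305586 -72.28635992]
tcp in up [ -48.61672948 -147.38551219]
```

```bash
python3 -m creep '{"translation":[[0,0,45],[0,0,45],[0,0,45],[0,0,45],[0,0,35],[0,0,0],[0,0,0]],"rotation":[[0,0,0],[0,0,0],[0,0,0],[0,0,0],[0,0,0],[0,0,0],[0,0,0]],"claw":[40,40,40,40,40,40,40]}'
python3 -m creep '{"translation":[[3,0,0],[3,0,0],[3,0,0],[3,0,0],[2,0,0],[2,0,0],[2,0,0],[2,0,0],[2,0,0],[0,0,0]],"rotation":[[0,0,0],[0,0,0],[0,0,0],[0,0,0],[0,0,0],[0,0,0],[0,0,0],[0,0,0],[0,0,0],[0,0,0]],"claw":[40,40,40,40,40,40,40,40,40,40]}'
```

```text
time: 3.15
tool_pos: [582.9, 165.1, 16.7]
tcp_rot: [-179.9, -0.0, 95.4]
ft_force: [0.2, -0.1, 0.8]
finger_gap: 40.0
time: 4.15
tool_pos: [582.5, 184.9, 17.0]
tcp_rot: [179.9, 0.1, 95.3]
ft_force: [-0.3, -5.9, 4.4]
finger_gap: 40.2
```

```bash
python3 -m creep '{"translation":[[2,0,0],[2,0,0],[2,0,0],[2,0,0],[2,0,0],[1,0,0],[0,0,0]],"rotation":[[0,0,0],[0,0,0],[0,0,0],[0,0,0],[0,0,0],[0,0,0],[0,0,0]],"claw":[40,40,40,40,40,40,40]}'
python3 - <<'E'
from h import *
s=snapshot("top");crop(s,110,270,130,250,"t2.png",5)
E
```

```text
time: 4.85
tool_pos: [581.5, 195.7, 17.0]
tcp_rot: [179.9, 0.1, 95.2]
ft_force: [1.5, -6.0, 4.5]
finger_gap: 40.1
```

View pics/t2.png

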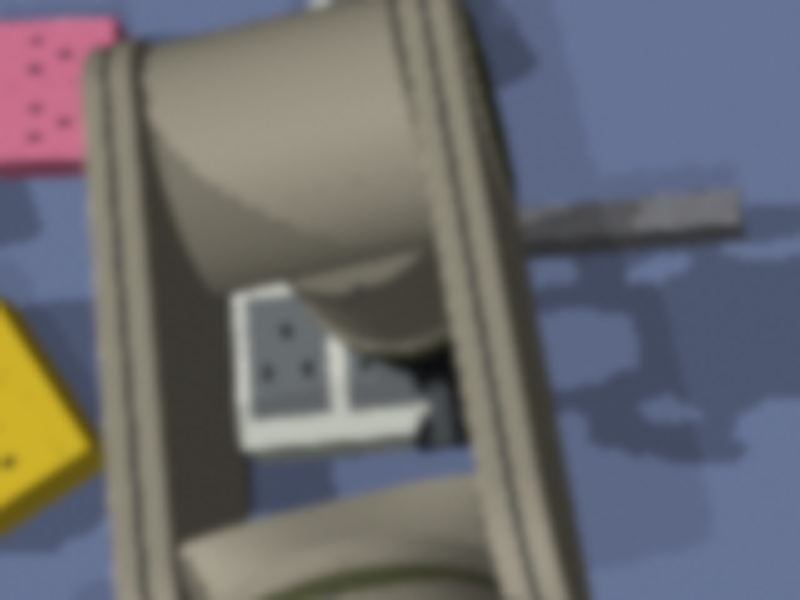

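```bash
python3 -m creep '{"translation":[[2,0,0],[2,0,0],[1,0,0],[0,0,0]],"rotation":[[0,0,0],[0,0,0],[0,0,0],[0,0,0]],"claw":[40,40,40,40]}'
python3 -m creep '{"translation":[[1,0,0],[1,0,0],[0,0,0]],"rotation":[[0,0,0],[0,0,0],[0,0,0]],"claw":[40,40,40]}'
python3 - <<'E'
from h import *
s=snapshot("wrist");crop(s,100,420,0,240,"w2.png",2.5)
E
```

```text
time: 5.3
tool_pos: [581.1, 200.0, 17.0]
tcp_rot: [179.9, 0.2, 95.2]
ft_force: [0.5, -9.0, 4.9]
finger_gap: 40.3
time: 5.6
tool_pos: [581.1, 200.1, 17.0]
tcp_rot: [180.0, 0.3, 95.2]
ft_force: [-0.4, -17.8, 8.0]
finger_gap: 40.1
```

View pics/w2.png

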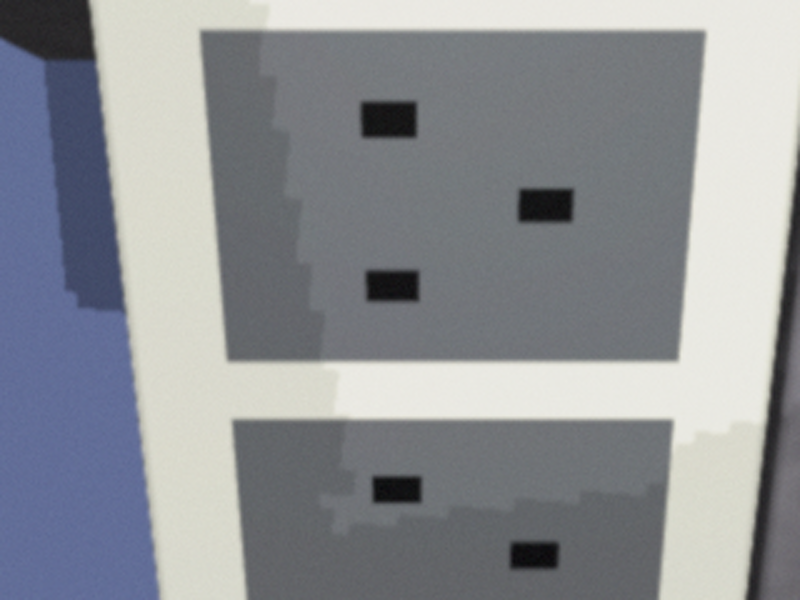

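The tool stalled at y=200 with the force rising to 18 N, so the box is butted. I'll back off, go up and verify.

```bash
python3 -m creep '{"translation":[[-10,0,0],[-20,0,0],[-10,0,-30],[0,0,-45],[0,0,-45],[0,0,-45],[0,0,-45],[0,0,0],[0,0,0]],"rotation":[[0,0,0],[0,0,0],[0,0,0],[0,0,0],[0,0,0],[0,0,0],[0,0,0],[0,0,0],[0,0,0]],"claw":[40,40,40,40,40,40,40,40,40]}'
python3 - <<'E'
from h import *
s=snapshot("wrist");crop(s,195,365,0,180,"w3.png",3.3);np.save("w3.npy",s,allow_pickle=True)
E
```

```text
time: 6.55
tool_pos: [584.7, 164.3, 228.2]
tcp_rot: [179.8, -0.0, 95.3]
ft_force: [-1.5, -0.2, -0.9]
finger_gap: 40.2
```

View pics/w3.png

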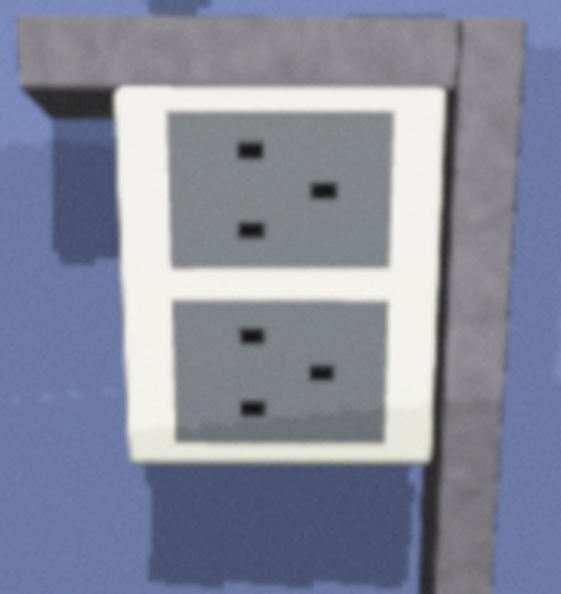

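Butted flush at (450,88) in the crop, square, and still along the upstand. Next I'll move near the turret, turning the tool as well, for a wrist look.

```bash
python3 -m creep '{"translation":[[-38,-2,0],[-38,-2,0],[-38,-2,0],[-38,-2,0],[-38,-2,0],[-38,-2,0],[-38,-2,0],[-38,-2,0],[-38,-2,0],[-37,-2,0]],"rotation":[[0,0,0],[0,0,0],[0,0,0],[0,0,0],[0,0,0],[0,0,0],[0,0,0],[0,0,0],[0,0,0],[0,0,0]],"claw":[85,85,85,85,85,85,85,85,85,85]}'
python3 -m creep '{"translation":[[0,0,0],[0,0,0],[0,0,0],[0,0,0],[0,0,0],[0,0,0],[0,0,0],[0,0,0],[0,0,0],[0,0,0]],"rotation":[[0,0,-0.148],[0,0,-0.148],[0,0,-0.148],[0,0,-0.148],[0,0,-0.148],[0,0,-0.148],[0,0,-0.148],[0,0,-0.148],[0,0,0],[0,0,0]],"claw":[85,85,85,85,85,85,85,85,85,85]}'
python3 - <<'E'
from h import *
s=snapshot("wrist");cv2.imwrite("pics/w4.png",s["frame"][:,:,::-1].copy());np.save("w4.npy",s,allow_pickle=True)
E
```

```text
time: 7.6
tool_pos: [597.3, -216.3, 223.4]
tcp_rot: [-179.8, -0.1, 95.3]
ft_force: [0.4, 0.9, 0.5]
finger_gap: 85.0
time: 8.6
tool_pos: [597.8, -214.9, 224.4]
tcp_rot: [180.0, -0.2, 162.8]
ft_force: [-0.3, -0.2, 0.0]
finger_gap: 85.1
```

View pics/w4.png

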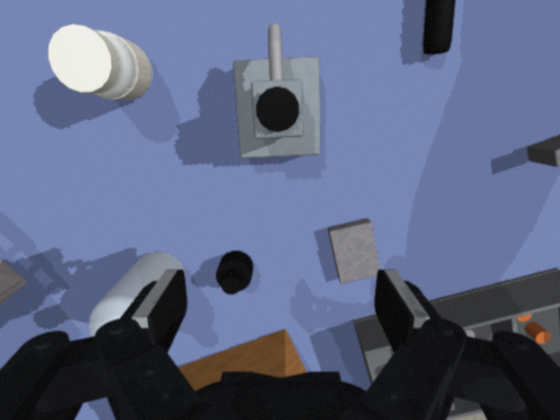

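Run:
```python
from h import *
s=np.load("w4.npy",allow_pickle=True).item()
crop(s,220,340,10,170,"w4c.png",3.6)
```

```text
(no output)
```

View pics/w4c.png

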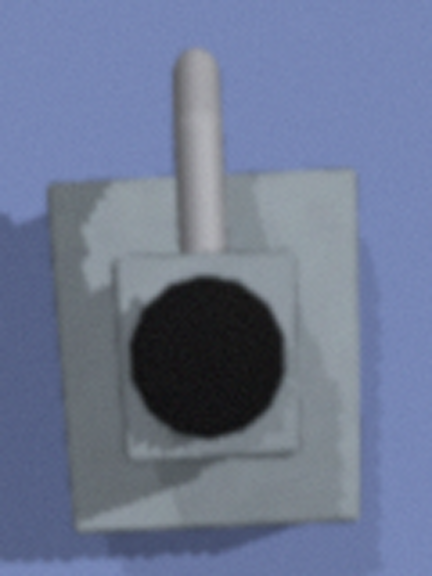

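Run:
```python
from h import *
s=np.load("w4.npy",allow_pickle=True).item()
def c(p,z): return cast(s,220+p[0]/3.6-.35,10+p[1]/3.6-.35,z)
ang=lambda a,b:np.degrees(np.arctan2(*(b-a)[::-1]))
for ps,z in (([(50,184),(355,170),(357,519),(78,530)],40),([(117,258),(297,251),(300,450),(130,459)],95)):
    b=np.array([c(p,z) for p in ps])
    print(np.round(b,1),b.mean(0))
    print("along x:",ang(b[0],b[3]),ang(b[1],b[2]),"along y",ang(b[0],b[1])-90,ang(b[3],b[2])-90,[round(np.linalg.norm(b[i]-b[i-1])) for i in range(4)])
print("cap",c((208,356),105),"spout",c((196,55),66))
print(sense()["tool_pos"],sense()["tcp_rot"])
```

```text
[[ 471.3 -221.2]
 [ 491.1 -146. ]
 [ 576.4 -168.5]
 [ 556.5 -243.3]] [ 523.82556018 -194.7598013 ]
along x: -14.520237979744431 -14.798456838916414 along y -14.732417511078197 -14.893225248051252 [88, 78, 88, 77]
[[ 498.3 -207.5]
 [ 508.4 -170. ]
 [ 548.9 -180.9]
 [ 539.5 -218.3]] [ 523.78030942 -194.15619986]
along x: -14.634021952486314 -15.07049674550668 along y -15.062600498907884 -14.176255592949744 [43, 39, 42, 39]
cap [ 523.44115396 -194.66205351] spout [ 459.91725553 -178.09492583]
[ 598.02859581 -214.93305872  224.78445637] [ 1.79980151e+02 -1.31547284e-01  1.62867024e+02]
```

```bash
python3 -m creep '{"translation":[[0,0,0],[38.5,0.4,0],[38.5,0.4,0],[0,0,0],[0,0,0],[0,0,0]],"rotation":[[0,0,-0.042],[0,0,0],[0,0,0],[0,0,0],[0,0,0],[0,0,0]],"claw":[85,85,85,85,85,85]}'
python3 -m creep '{"translation":[[0,0,35],[0,0,35],[0,0,20],[0,0,0],[0,0,0]],"rotation":[[0,0,0],[0,0,0],[0,0,0],[0,0,0],[0,0,0]],"claw":[85,85,85,85,85]}'
python3 - <<'E'
from h import *
s=snapshot("wrist");cv2.imwrite("pics/w5.png",s["frame"][:,:,::-1].copy());np.save("w5.npy",s,allow_pickle=True)
E
```

```text
time: 9.25
tool_pos: [525.1, -195.6, 226.9]
tcp_rot: [-180.0, 0.1, 165.4]
ft_force: [0.6, 0.6, 0.5]
finger_gap: 84.9
time: 9.75
tool_pos: [525.1, -195.5, 136.8]
tcp_rot: [-180.0, 0.0, 165.5]
ft_force: [-0.3, 0.2, 0.3]
finger_gap: 85.0
```

View pics/w5.png

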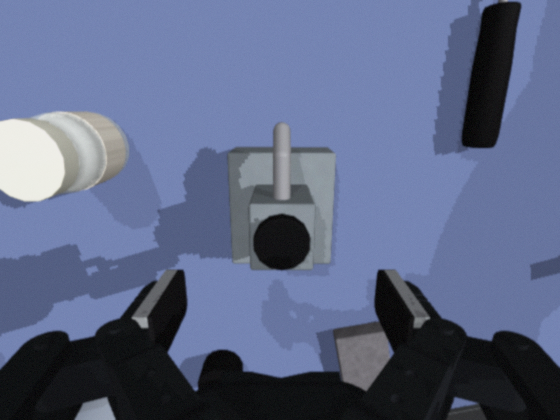

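```bash
python3 -m creep '{"translation":[[0,0,35],[0,0,30],[0,0,20],[0,0,0],[0,0,0]],"rotation":[[0,0,0],[0,0,0],[0,0,0],[0,0,0],[0,0,0]],"claw":[85,85,85,85,85]}'
python3 -m creep '{"translation":[[0,0,0],[0,0,0],[0,0,0],[0,0,0],[0,0,0],[0,0,0],[0,0,0],[0,0,0]],"rotation":[[0,0,0],[0,0,0],[0,0,0],[0,0,0],[0,0,0],[0,0,0],[0,0,0],[0,0,0]],"claw":[30,30,30,30,30,30,30,30]}' 80
```

```text
time: 10.3
tool_pos: [525.6, -195.8, 53.2]
tcp_rot: [-180.0, 0.1, 165.5]
ft_force: [0.5, 0.4, 0.2]
finger_gap: 84.7
time: 11.1
tool_pos: [525.2, -195.5, 52.7]
tcp_rot: [-180.0, 0.1, 165.5]
ft_force: [-0.9, 2.2, 7.5]
finger_gap: 39.1
```

```bash
python3 -m creep '{"translation":[[0,0,-10],[0,0,-30],[0,0,-30],[0,0,0],[0,0,0]],"rotation":[[0,0,0],[0,0,0],[0,0,0],[0,0,0],[0,0,0]],"claw":[30,30,30,30,30]}'
python3 - <<'E'
from h import *
s=snapshot("wrist");cv2.imwrite("pics/w6.png",s["frame"][:,:,::-1].copy());print(sense()["wrist_torque"])
E
```

```text
time: 11.6
tool_pos: [524.3, -195.3, 121.2]
tcp_rot: [-180.0, 0.0, 165.5]
ft_force: [-0.6, -0.1, -7.1]
finger_gap: 39.4
[0.01216299 0.08566078 0.01391553]
```

View pics/w6.png

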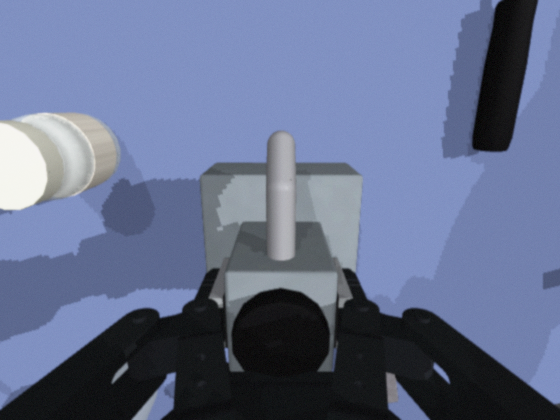

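The turret is held square, about 0.72 kg. Carrying it over.

```bash
python3 -m creep '{"translation":[[2,15,0],[4,30,0],[4,36,0],[4,36,0],[4,36,0],[5,40,0],[5,40,0],[5,40,0],[4,36,0],[3,25,0]],"rotation":[[0,0,0],[0,0,0],[0,0,0],[0,0,0],[0,0,0],[0,0,0],[0,0,0],[0,0,0],[0,0,0],[0,0,0]],"claw":[30,30,30,30,30,30,30,30,30,30]}'
python3 -m creep '{"translation":[[0,0,0],[0,0,0],[0,0,0],[0,0,0],[0,0,0]],"rotation":[[0,0,-0.115],[0,0,-0.115],[0,0,-0.115],[0,0,0],[0,0,0]],"claw":[30,30,30,30,30]}'
python3 - <<'E'
from h import *
s=snapshot("wrist");cv2.imwrite("pics/w7.png",s["frame"][:,:,::-1].copy())
s=snapshot("scene");crop(s,280,420,140,260,"s7.png",5);print(sense()["wrist_torque"])
E
```

```text
time: 12.65
tool_pos: [567.2, 141.4, 118.9]
tcp_rot: [-180.0, -0.2, 165.6]
ft_force: [-0.1, 0.9, -5.3]
finger_gap: 39.4
time: 13.15
tool_pos: [567.9, 138.5, 119.7]
tcp_rot: [180.0, -0.2, -174.9]
ft_force: [0.3, 1.0, -5.4]
finger_gap: 39.2
[-0.01416388 -0.0366251  -0.00074411]
```

View pics/w7.png

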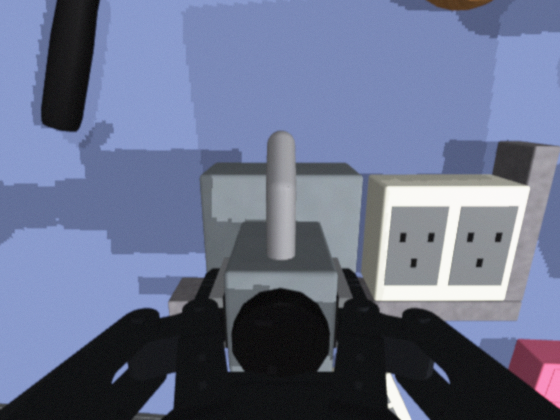

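View pics/s7.png

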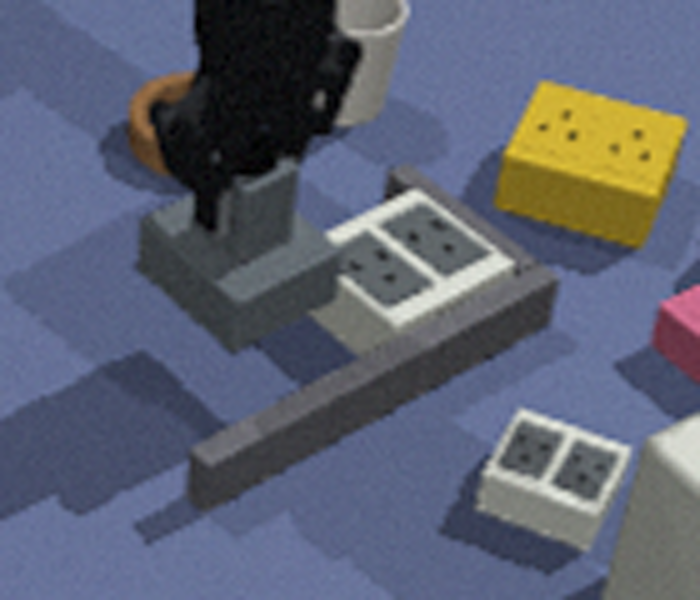

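```bash
python3 -m creep '{"translation":[[0,0,20],[0,0,25],[0,0,12],[0,0,4],[0,0,0],[0,0,0]],"rotation":[[0,0,0],[0,0,0],[0,0,0],[0,0,0],[0,0,0],[0,0,0]],"claw":[30,30,30,30,30,30]}'
python3 -m creep '{"translation":[[0,0,2],[0,0,2],[0,0,1],[0,0,0],[0,0,0]],"rotation":[[0,0,0],[0,0,0],[0,0,0],[0,0,0],[0,0,0]],"claw":[30,30,30,30,30]}'
```

```text
time: 13.85
tool_pos: [570.0, 138.3, 61.5]
tcp_rot: [180.0, 0.1, -174.7]
ft_force: [0.1, -0.3, -5.9]
finger_gap: 38.9
time: 14.35
tool_pos: [569.0, 138.2, 55.3]
tcp_rot: [-180.0, -0.0, -174.7]
ft_force: [-0.3, -0.6, -4.2]
finger_gap: 39.3
```

```bash
python3 -m creep '{"translation":[[0,0,1],[0,0,1],[0,0,0],[0,0,0]],"rotation":[[0,0,0],[0,0,0],[0,0,0],[0,0,0]],"claw":[30,30,30,30]}'
python3 -m creep '{"translation":[[0,0,1],[0,0,0],[0,0,0]],"rotation":[[0,0,0],[0,0,0],[0,0,0]],"claw":[30,30,30]}'
```

```text
time: 14.75
tool_pos: [569.0, 138.2, 53.2]
tcp_rot: [-180.0, -0.0, -174.7]
ft_force: [0.2, -0.2, -5.3]
finger_gap: 39.2
time: 15.05
tool_pos: [569.3, 138.3, 52.8]
tcp_rot: [180.0, 0.0, -174.7]
ft_force: [-3.3, -0.0, 2.4]
finger_gap: 39.2
```

```bash
python3 -m creep '{"translation":[[-3,4,0],[-4,5,0],[-4,5,0],[-4,5,0],[-2,3,0],[0,0,0],[0,0,0]],"rotation":[[0,0,0],[0,0,0],[0,0,0],[0,0,0],[0,0,0],[0,0,0],[0,0,0]],"claw":[30,30,30,30,30,30,30]}'
python3 - <<'E'
from h import *
s=snapshot("wrist");cv2.imwrite("pics/w8.png",s["frame"][:,:,::-1].copy())
E
```

```text
time: 15.75
tool_pos: [585.0, 162.4, 52.9]
tcp_rot: [179.9, 0.1, -174.7]
ft_force: [2.3, -0.2, 1.5]
finger_gap: 39.5
```

View pics/w8.png

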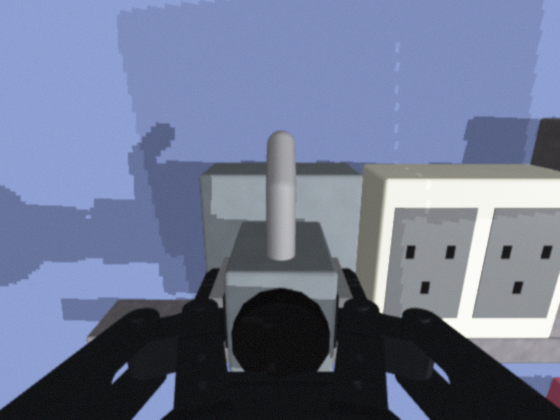

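```bash
python3 -m creep '{"translation":[[0,2,0],[0,2,0],[0,1,0],[0,1,0],[0,0,0],[0,0,0]],"rotation":[[0,0,0],[0,0,0],[0,0,0],[0,0,0],[0,0,0],[0,0,0]],"claw":[30,30,30,30,30,30]}'
python3 -m creep '{"translation":[[0,1,0],[0,1,0],[0,0,0],[0,0,0]],"rotation":[[0,0,0],[0,0,0],[0,0,0],[0,0,0]],"claw":[30,30,30,30]}'
```

```text
time: 16.4
tool_pos: [583.7, 166.9, 52.7]
tcp_rot: [-179.9, 0.0, -174.7]
ft_force: [1.2, -3.6, 5.2]
finger_gap: 39.5
time: 16.8
tool_pos: [583.4, 168.9, 52.7]
tcp_rot: [-179.9, 0.0, -174.7]
ft_force: [1.1, -3.6, 5.7]
finger_gap: 39.0
```

```bash
python3 -m creep '{"translation":[[0,0,-0.6],[0,1,0],[0,1,0],[0,0,0],[0,0,0]],"rotation":[[0,0,0],[0,0,0],[0,0,0],[0,0,0],[0,0,0]],"claw":[30,30,30,30,30]}'
python3 -m creep '{"translation":[[0,1,0],[0,0,0],[0,0,0]],"rotation":[[0,0,0],[0,0,0],[0,0,0]],"claw":[30,30,30]}'
```

```text
time: 17.3
tool_pos: [582.9, 171.0, 52.7]
tcp_rot: [-179.9, -0.0, -174.7]
ft_force: [0.9, -5.5, 3.0]
finger_gap: 39.1
time: 17.6
tool_pos: [582.9, 171.0, 52.7]
tcp_rot: [-179.9, -0.0, -174.7]
ft_force: [1.7, -10.6, 3.5]
finger_gap: 39.4
```

Box contact at y=171, stalled and loaded. Now the long upstand.

```bash
python3 -m creep '{"translation":[[-1,0,0],[-1,0,0],[-1,0,0],[0,0,0],[0,0,0]],"rotation":[[0,0,0],[0,0,0],[0,0,0],[0,0,0],[0,0,0]],"claw":[30,30,30,30,30]}'
python3 -m creep '{"translation":[[-1,0,0],[0,0,0],[0,0,0]],"rotation":[[0,0,0],[0,0,0],[0,0,0]],"claw":[30,30,30]}'
python3 -m creep '{"translation":[[-1,0,0],[0,0,0],[0,0,0]],"rotation":[[0,0,0],[0,0,0],[0,0,0]],"claw":[30,30,30]}'
```

```text
time: 18.1
tool_pos: [583.5, 171.1, 53.0]
tcp_rot: [-179.9, -0.4, -174.7]
ft_force: [-12.7, -12.7, 17.5]
finger_gap: 39.2
time: 18.4
tool_pos: [583.9, 171.1, 53.1]
tcp_rot: [-179.8, -0.4, -174.7]
ft_force: [-18.1, -14.0, 20.7]
finger_gap: 39.1
time: 18.7
tool_pos: [584.6, 171.1, 53.2]
tcp_rot: [-179.8, -0.5, -174.7]
ft_force: [-19.9, -14.4, 21.7]
finger_gap: 38.9
```

```bash
python3 -m creep '{"translation":[[0,0,-0.8],[0,0,-0.7],[0,0,0],[0,0,0]],"rotation":[[0,0,0],[0,0,0],[0,0,0],[0,0,0]],"claw":[30,30,30,30]}'
python3 - <<'E'
from h import *
s=snapshot("wrist");cv2.imwrite("pics/w9.png",s["frame"][:,:,::-1].copy());print(sense()["wrist_torque"],sense()["ft_force"])
s=snapshot("scene");crop(s,300,420,150,250,"s9.png",6)
s=snapshot("top");crop(s,120,270,140,240,"t9.png",5)
E
```

```text
time: 19.1
tool_pos: [584.5, 171.2, 53.2]
tcp_rot: [-179.8, -0.5, -174.7]
ft_force: [-13.5, -12.9, 10.0]
finger_gap: 39.1
[-2.22534587  2.03103338  0.38357918] [-12.2407827  -13.49878875  10.14222431]
```

View pics/w9.png

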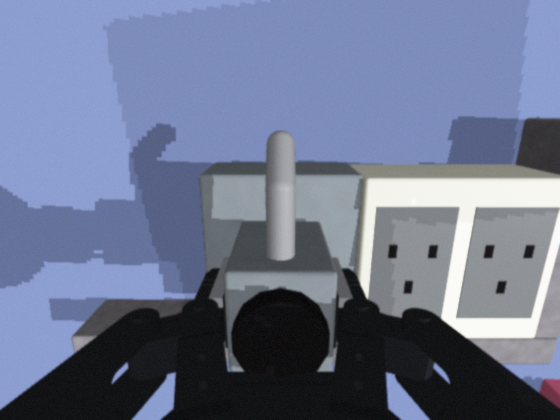

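View pics/s9.png

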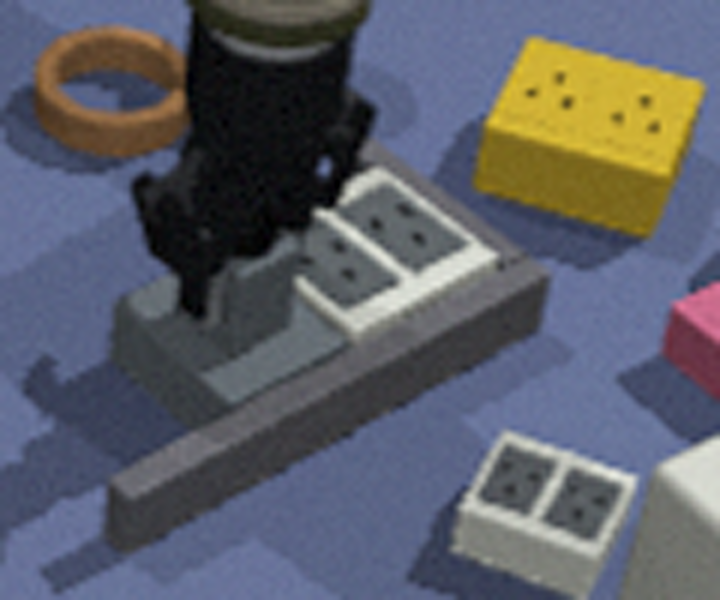

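The upstand isn't surely touched yet: I estimate 2-3 mm left, with friction eating the push. I'll ease the y press and the down-load, then seek x contact.

```bash
python3 -m creep '{"translation":[[0,-1,0],[0,-1,-0.5],[0,0,-0.5],[0,0,0]],"rotation":[[0,0,0],[0,0,0],[0,0,0],[0,0,0]],"claw":[30,30,30,30]}'
python3 -m creep '{"translation":[[-1,0,0],[0,0,0],[0,0,0]],"rotation":[[0,0,0],[0,0,0],[0,0,0]],"claw":[30,30,30]}'
```

```text
time: 19.65
tool_pos: [586.9, 171.1, 54.0]
tcp_rot: [-180.0, -0.2, -174.7]
ft_force: [-0.2, -2.3, -6.8]
finger_gap: 39.0
time: 19.95
tool_pos: [588.3, 171.2, 54.6]
tcp_rot: [180.0, -0.1, -174.7]
ft_force: [-3.5, -0.8, -7.8]
finger_gap: 38.8
```

```bash
python3 -m creep '{"translation":[[0,0,0.8],[0,0,0.7],[0,0,0],[0,0,0]],"rotation":[[0,0,0],[0,0,0],[0,0,0],[0,0,0]],"claw":[30,30,30,30]}'
python3 -m creep '{"translation":[[-1,0,0],[0,0,0],[0,0,0]],"rotation":[[0,0,0],[0,0,0],[0,0,0]],"claw":[30,30,30]}'
```

```text
time: 20.35
tool_pos: [588.3, 171.2, 53.9]
tcp_rot: [180.0, -0.1, -174.7]
ft_force: [-6.3, -1.9, -2.6]
finger_gap: 39.2
time: 20.65
tool_pos: [588.4, 171.3, 53.8]
tcp_rot: [-180.0, -0.2, -174.7]
ft_force: [-10.1, -2.0, -0.0]
finger_gap: 39.0
```

```bash
python3 -m creep '{"translation":[[2,0,0],[0,0,0.6],[0,0,0],[0,0,0]],"rotation":[[0,0,0],[0,0,0],[0,0,0],[0,0,0]],"claw":[30,30,30,30]}'
python3 -m creep '{"translation":[[0,0,0.6],[0,0,0],[0,0,0]],"rotation":[[0,0,0],[0,0,0],[0,0,0]],"claw":[30,30,30]}'
```

```text
time: 21.05
tool_pos: [588.2, 171.2, 53.5]
tcp_rot: [180.0, 0.0, -174.7]
ft_force: [-4.3, -1.6, -2.3]
finger_gap: 39.4
time: 21.35
tool_pos: [588.2, 171.2, 52.9]
tcp_rot: [180.0, 0.0, -174.7]
ft_force: [-5.0, -1.2, -0.5]
finger_gap: 39.1
```

```bash
python3 -m creep '{"translation":[[0,0,0.6],[0,0,0],[0,0,0]],"rotation":[[0,0,0],[0,0,0],[0,0,0]],"claw":[30,30,30]}'
python3 -m creep '{"translation":[[0,1,0],[-1,1,0],[0,0,0],[0,0,0]],"rotation":[[0,0,0],[0,0,0],[0,0,0],[0,0,0]],"claw":[30,30,30,30]}'
```

```text
time: 21.65
tool_pos: [588.3, 171.2, 52.9]
tcp_rot: [180.0, 0.0, -174.7]
ft_force: [-8.0, -0.2, 3.9]
finger_gap: 39.6
time: 22.05
tool_pos: [588.3, 171.5, 52.9]
tcp_rot: [-179.9, -0.1, -174.7]
ft_force: [-13.8, -9.7, 9.4]
finger_gap: 39.2
```

```bash
python3 -m creep '{"translation":[[0,1,-0.3],[0,1,0],[0,0,0],[0,0,0],[0,0,0]],"rotation":[[0,0,0],[0,0,0],[0,0,0],[0,0,0],[0,0,0]],"claw":[30,30,30,30,30]}'
python3 - <<'E'
from h import *
s=snapshot("wrist");cv2.imwrite("pics/w10.png",s["frame"][:,:,::-1].copy());x=sense();print(x["wrist_torque"],x["ft_force"],x["tool_pos"],x["tcp_rot"])
s=snapshot("scene");crop(s,300,420,150,250,"s10.png",6)
s=snapshot("top");crop(s,100,280,110,240,"t10.png",4.4)
E
```

```text
time: 22.55
tool_pos: [588.2, 171.6, 52.9]
tcp_rot: [-179.7, -0.1, -174.8]
ft_force: [-12.0, -18.1, 8.2]
finger_gap: 39.3
[-2.86371688  1.80147961 -0.0155315 ] [-11.88255981 -18.43775771   7.84789028] [588.26804363 171.61179863  52.92217242] [-1.79715506e+02 -1.39331698e-01 -1.74769753e+02]
```

View pics/w10.png

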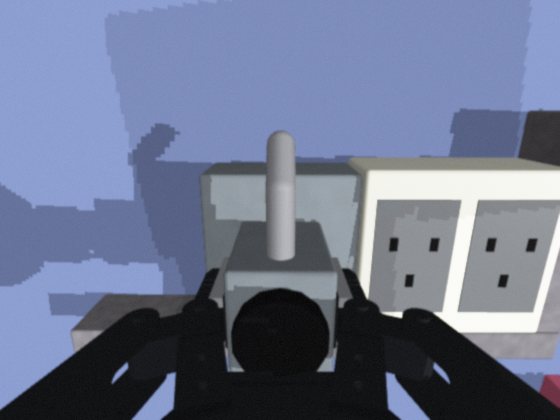

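View pics/s10.png

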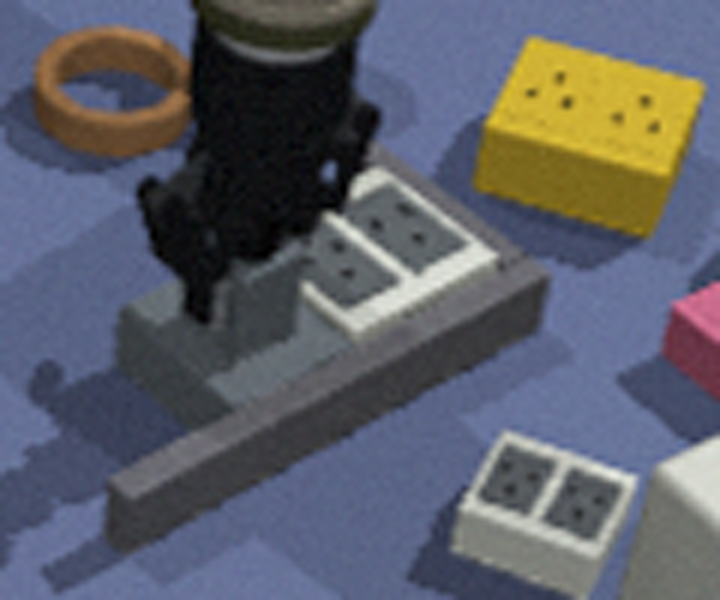

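View pics/t10.png

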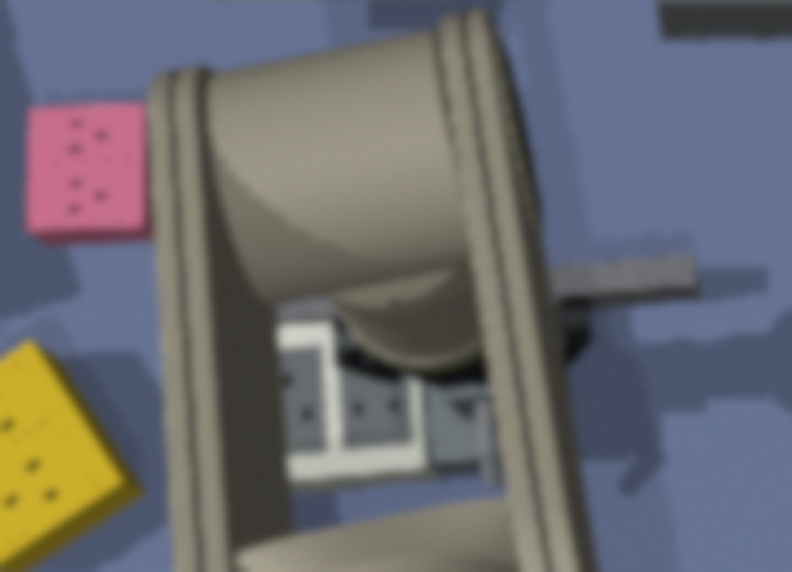

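```bash
python3 -m creep '{"translation":[[-1,0.5,-0.3],[0,0,0],[0,0,0],[0,0,0],[0,0,0],[0,0,0],[0,0,0],[0,0,0]],"rotation":[[0,0,0],[0,0,0],[0,0,0],[0,0,0],[0,0,0],[0,0,0],[0,0,0],[0,0,0]],"claw":[30,30,30,30,30,30,30,30]}'
python3 - <<'E'
from h import *
s=snapshot("wrist");im=s["frame"];x=sense();print(x["wrist_torque"],x["ft_force"],x["tool_pos"],x["tcp_rot"])
np.save("w11.npy",s,allow_pickle=True);crop(s,60,560,140,370,"w11.png",1.6)
E
```

```text
time: 23.5
tool_pos: [588.3, 171.7, 53.0]
tcp_rot: [-179.7, -0.3, -174.8]
ft_force: [-16.3, -19.9, 11.9]
finger_gap: 39.5
[-3.10440493  2.37137437 -0.16357323] [-16.44451225 -19.66449169  11.33963216] [588.26337523 171.68666693  52.95665696] [-179.6774632    -0.26721664 -174.7845334 ]
```

View pics/w11.png

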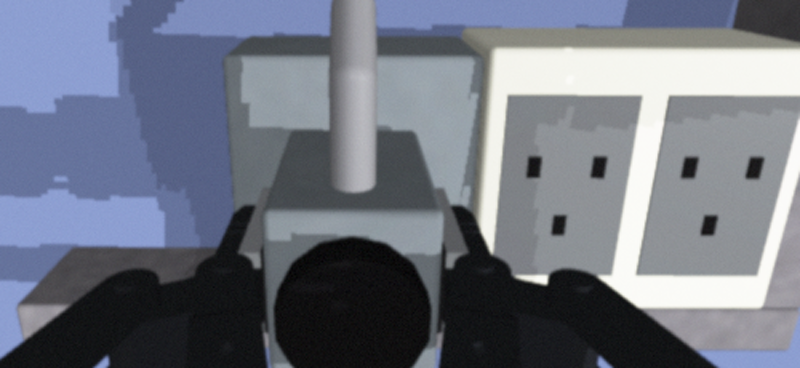

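Run:
```python
from h import *
hand_in(); x=sense(); print(x["time"],x["ft_force"],x["tool_pos"],x["tcp_rot"])
```

```text
the job is handed in; nothing more can be done
the job is handed in; nothing more can be done
```

The job is handed in: the box is butted against the return, and the turret is still held, pressed into the corner against the long upstand and the box. No verdict was reported. The last reading, at 23.5 s, was well inside the 72 s limit.

- **Socket box:** I slid the large white box about 22 mm with the partly open fingers while the turret was still far away. It stalled against the return at about 18 N. The wrist picture afterwards showed no gap and the box square.
- **Turret:** I gripped it by the column at 80 N, carried it over, stood it on the bench with the spout away from the long upstand, and pressed it both ways.
- **Last reading:** the wrist force was about -16 N in x, -20 N in y and +11 N in z. The tool was stalled at (588.3, 171.7, 53.0), which fits the bench height. Tilt was about 0.3°, and its yaw matched the upstand to well under 1°. Even if friction takes as much as it can, I estimate more than 5 N on each contact.

**What went wrong or was not checked:**
- The first push towards the upstand stalled on friction 2–3 mm short. I eased off, found the upstand contact, then pressed again.
- The contact forces on the upstand and box were worked out from the wrist force, not measured directly.
- The two cameras disagreed by about 4 mm on the upstand corner, so I seated both parts by touch.
- The other things on the bench were not measured again at the end. None came near contact in the pictures I took.
- I couldn't take a reading after handing in, because it is refused.

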